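# Tuck the terminal cover under the lapped rear cover and hold it down

### The arm

A 7-joint arm with a two-finger parallel gripper is mounted at the origin on the work surface. World frame = base frame: x ahead of the robot, y to its left, z up, the work surface at z = 0. Lengths are in m, angles in rad, forces in N, time in s.
With the tool pointing down it reaches from about 0.375 to 0.925 m from the base axis. Payload 3.1 kg.
Tool frame: the origin (TCP) lies between the finger pads; the fingertips stand 11 mm ahead of it and the grasp point (between the pads) lies 8 mm behind it; z points along the fingers, y is the line along which they close (so a half turn about z gives the same grasp; the last joint's range is limited). The gripper opens to 85 mm and grips with 20 to 120 N. Pads are 22 mm wide; open, the fingers measure 114 mm over their backs; the gripper's body (76 mm by 85 mm) begins 54 mm behind the grasp point. The pads swing forward as they close: fully open they stand 13 mm farther back than shut.
Start: joints at [-1.369, 0.383, 0.044, 1.598, -0.018, 1.161, -0.05], TCP at [0.192, 0.621, 0.242] pointing down, gripper open.
Joint ranges: [-2.61, 2.61], [-0.41, 2.15], [-1.48, 1.57], [0, 2.5], [-1.57, 4.71], [0.05, 1.97], [-2.85, 2.85]. Speed limits (rad/s): [2.79, 2.79, 3.14, 3.14, 3.14, 3.14, 3.14].

### API

Orientations are given as [roll, pitch, yaw] about the fixed x, y, z axes, in that order (R = Rz(yaw) Ry(pitch) Rx(roll)).
In Python, from station import r, grab_frame, order gives the robot as it stands.
- The arm moves only by the tool step_arm, never from a script. Its argument "rows" is a list of rows, each a list of 4 numbers: the shift along the tool's x, y, z each as a share of 4 cm, from -1 to 1, then the turn about the tool's z as a share of 0.15 rad, from -1 to 1. A call has 1 to 12 rows; each row shifts and turns the commanded pose from where the row before left it, along the tool's axes as they then stand; what a row does not reach is not made up. A row lasts 1/8 s, in which the tool goes at most 62.5 mm and 10.7 degrees, less where a joint would pass 70% of its speed; a pose out of reach is approached as far as the arm can. A call with a number of a shift or a turn outside -1 to 1 is refused whole. A call with a gripper value outside its range is refused whole. "fingers" is the finger opening in mm, from 0 to 85.4, set as the call begins (left out, the last holds). The fingers move at their own pace and stop on an object; "newtons" is the grip in N (left out, the last holds). Time passes only in rows, so rows that do not move let the fingers close. It gives the time, the measured TCP pose, the force, the opening and the grip force at its end, in the units of the state.
- r.read_state(): the state, without advancing time (a new reading comes with each control period).
- grab_frame(name): name is "scene" or "side" or "wrist"; returns a dict with "image" (400x640x3 uint8, blue, green, red), "depth" (400x640 float32, m along the optical axis (not along the pixel's ray), 0 where there is no reading), "fovy" (degrees; the focal length in pixels is half the picture's height over the tangent of half this angle, whatever the lens; pixels are square), "cx", "cy" (the principal point, pixels), "k1" (the pictures are not rectified: a ray, as slopes to the right and down, at radius r is drawn at 1 + k1 r^2 times it, then the intrinsics apply), "view" (4x4, takes a point from world to camera coordinates); the wrist camera has in their place "hand_eye" (4x4, takes a point from camera to tool coordinates, whose origin is the TCP and whose axes are the flange's). Camera axes: x right, y up, looking along -z (the intrinsics and any distortion apply to the point x, -y, -z); pixel columns grow to the right and rows downward; lengths in m; the calibration is good to about 2 mm. A picture is of the moment at which its call begins: read the wrist's pose just before it.
- order.close_job(): hands the job in; it is judged then, once.
The state is a dict: "clock": time; "joint_positions": joint angles; "qvel": joint speeds; "joint_torque": joint torques, N m; "tcp_pos": TCP position; "orientation": TCP orientation; "force": force on the tool from outside, world axes, zero at the start; "ft_torque": the same for the moment, N m; "opening": finger opening in m; "grip_force": force on a finger pad.
Only numpy, scipy, OpenCV 4.12 (cv2) and the standard library are available. Lean on these libraries where they do the work, as an engineer would, in place of code of your own. Each camera call takes 0.05 s, during which the arm holds its last target. There are 200 camera calls.

### The job

Refit the terminal cover plate on the grey power unit: pick up the long plate with the two screw slots in one end, and slide its plain end under the lapping front edge of the rear cover until it is fully home at the step, squarely centred over the open terminal bay, without lifting the rear cover. Then press the slotted end down against the sprung interlock plunger until the plate lies flat on the case, and finish while still holding it pressed down there, ready for a colleague to drive the screws. Leave everything else on the bench where it is.

Things in the scene. Friction and masses are not known exactly. Their poses are not given: they have to be found in the camera images.
- case: Grey sheet-metal power unit 260 long (x) x 160 wide (y) mm, fixed. Origin: centre of its underside, on the bench; x points from its near end (switch, brass posts) to its rear (fins), z up. Lower deck: x -130 to 30, flat at z 70. Raised rear deck: x 30 to 130, z 78. The open terminal bay is a hole in the lower deck, x -90 to 15, y -20 to 20; the deck beside it is flat and clear for fingers.
- seat (a point): Point on the lower deck of the case (z = 70), at case x = -40, y = 0: where the origin of the cover plate lies when it is fully home against the step and flat. Its axes are those of the case.
- step (a point): Foot of the 8 mm step between lower and rear deck, at case x = +30, y = 0, z = 70; the plain end of the plate meets it when fully home.
- rear_cover (a joint): Hinge of the rear cover: 0 = closed, grows (rad) as its front edge lifts. Aluminium sheet 117 mm from hinge to front edge x 90 wide x 2.5, 85 g, lying by its weight on the rear deck. It laps 26 mm over the lower deck, with an 8 mm high gap under it; beyond that a 9 mm lip is flared up about 4.5 mm, its tip at case x -5. Hinged along its rear side.
- lap_edge (a point): Middle of the front edge of the flat part of the rear cover, on its underside: at case x = +4, y = 0, z = 78 when closed.
- plunger (a joint): Sprung interlock plunger, a 10 mm grey round-headed pin standing in the bay at case x -75, y 0: 0 = up, its top 6 mm above the lower deck; grows (m) as pressed, 0.006 when level with the deck. Takes 1.5 N to start, 3 N when level. It lifts the slotted end of the loose cover plate about 8 mm.
- cover_plate: The terminal cover plate: flat aluminium, 140 long (x) x 56 wide (y) x 5 thick mm, about 110 g, two open screw slots 5 wide x 14 long in its -x end (at y +-16), a plain straight end at +x. It starts flat on the bench, plain end roughly away from the robot. Origin: centre of its underside, z up.
- tuck_edge (a point): Middle of the lower edge of the cover plate's plain end (plate x = +70), the edge that goes under the rear cover.
- slot_end (a point): Middle of the lower edge of the cover plate's slotted end (plate x = -70). Press on top of the plate, 10 to 25 mm in from this end.
- gland_plate: Another aluminium plate, 95 x 56 x 5, with one 30 mm round hole in its middle; not needed, leave it. Origin: centre of its underside.
- screwdriver: Screwdriver 160 long, lying on the bench along its x. Leave it.
- screw_tray: Open blue tray of screws, 90 x 130 x 35. Origin: centre of its underside. Leave it.
- tape_roll: Roll of amber tape lying flat, 80 across, 25 high. Leave it.
- carton: Small closed white carton, 130 x 100 x 55. Leave it.
- multimeter: Yellow hand multimeter lying on its back, 170 x 78 x 32. Leave it.
- cleaner: White bottle, 56 across, 160 high, standing. Leave it.
Things that resemble listed ones, but are neither listed nor needed, are in the scene too. Leave any green or red look-alike of the cover_plate alone.

How it is judged:
On the way, in this order (a step that is already met when the one before it is completed fails the run):
1. the cover plate is picked up clear of the bench (height (world z) of cover_plate above 0.04 m and contact force between the fingers and cover_plate above 1 N), for 0.2 s.
2. its plain end is under the rear cover, home at the step (x of tuck_edge in the frame of case between 0.02 and 0.034 m and y of tuck_edge in the frame of case between -0.006 and 0.006 m and y of slot_end in the frame of case between -0.006 and 0.006 m and z of tuck_edge in the frame of case between 0.066 and 0.075 m), for 0.1 s.
At the end, for the whole second after the job is handed in: Plain end under the rear cover within 10 mm of the step; both ends within 6 mm of the case's centre line and 2.5 mm of the deck; tilt under 0.02 rad; plunger in at least 4.5 mm; rear cover under 0.02 rad; fingers still pressing or gripping the plate with over 2 N; plate at rest (x of tuck_edge in the frame of case between 0.02 and 0.034 m and y of tuck_edge in the frame of case between -0.006 and 0.006 m and y of slot_end in the frame of case between -0.006 and 0.006 m and z of tuck_edge in the frame of case between 0.0675 and 0.0725 m and z of slot_end in the frame of case between 0.0675 and 0.0725 m and angle between cover_plate's own z axis and vertical below 0.02 rad and value of joint plunger above 0.0045 m and value of joint rear_cover below 0.02 rad and contact force between the fingers and cover_plate above 2 N and linear speed of cover_plate below 0.02 m/s); the arm keeps its last pose, push and grip.
It fails at once if the rear cover is lifted (more than 0.05 rad, about 6 mm at its edge) (value of joint rear_cover above 0.05 rad).
It fails at once if something else on the bench is moved more than 25 mm (distance of any of gland_plate, screwdriver, screw_tray, tape_roll, carton, multimeter, cleaner from where it was at the start of the episode above 0.025 m).
It also fails if it takes over 48 s, if anything falls off the work surface, if the arm or the gripper's body presses on something with over 40 N, if the wrist force passes 120 N, or if a joint passes its speed limit or range.

## Working session

There is one attempt and no reset: what is moved stays moved. The work goes in short steps, Python scripts to look and compute and a tool call to move; the robot and the scene stay as the last step left them, time stands still between calls to the robot, and variables do not carry over. Pictures are saved under pics/ and viewed, at most 10 in all, crops included, and the job is handed in when it is done.

Besides the shell and the picture viewer there is one more tool, called after ">>>" as a command line: name --pt "numbers of a row" for each row, then --argument value for the rest. step_arm: Moves the arm, as the interface text tells. Its arguments: {"type":"object","properties":{"rows":{"type":"array"},"fingers":{"type":"number"},"newtons":{"type":"number"}},"required":["rows"]}

```bash
mkdir -p pics; ls
cat > h.py <<'E'
import numpy as np, cv2
from station import r, grab_frame, order
from scipy.spatial.transform import Rotation as Ro
def T_tool(s):
    T=np.eye(4); T[:3,:3]=Ro.from_euler('xyz',s['orientation']).as_matrix(); T[:3,3]=s['tcp_pos']; return T
def grab(name):
    s=r.read_state(); f=grab_frame(name)
    f['c2w']=T_tool(s)@f['hand_eye'] if name=='wrist' else np.linalg.inv(f['view'])
    return f
def rays(f,px):
    px=np.atleast_2d(np.float64(px)); F=200/np.tan(np.radians(f['fovy'])/2)
    K=np.array([[F,0,f['cx']],[0,F,f['cy']],[0,0,1.]])
    n=cv2.undistortPoints(px.reshape(-1,1,2),K,np.array([f['k1'],0,0,0.])).reshape(-1,2)
    return np.c_[n[:,0],-n[:,1],-np.ones(len(n))]
def onplane(f,px,z):
    d=rays(f,px)@f['c2w'][:3,:3].T; o=f['c2w'][:3,3]
    return o+d*((z-o[2])/d[:,2])[:,None]
def bydepth(f,px):
    px=np.atleast_2d(px); D=f['depth'][np.int32(px[:,1]),np.int32(px[:,0])]
    return (rays(f,px)*D[:,None])@f['c2w'][:3,:3].T+f['c2w'][:3,3]
def proj(f,P):
    P=np.atleast_2d(P); c=(P-f['c2w'][:3,3])@f['c2w'][:3,:3]; n=np.c_[c[:,0],-c[:,1]]/-c[:,2:]
    n=n*(1+f['k1']*(n**2).sum(1))[:,None]; F=200/np.tan(np.radians(f['fovy'])/2)
    return n*F+[f['cx'],f['cy']]
def save(f,n): cv2.imwrite('pics/'+n,f['image'])
E
python3 - <<'E'
from h import *
import pickle
for n in ('scene','side','wrist'):
    f=grab(n); save(f,n+'0.png'); pickle.dump(f,open(n+'0.pkl','wb')); print(n,f['c2w'].round(3).tolist(),f['fovy'],f['k1'])
print(r.read_state())
E
```

```text
pics
scene [[-0.873, -0.351, 0.34, 0.94], [0.488, -0.607, 0.627, 0.712], [-0.014, 0.713, 0.701, 0.894], [0.0, 0.0, 0.0, 1.0]] 51.82957782867684 -0.03299446481539398
side [[-0.842, 0.392, -0.37, -0.093], [-0.539, -0.59, 0.602, 1.06], [0.017, 0.706, 0.708, 1.352], [0.0, 0.0, 0.0, 1.0]] 45.05394995547969 -0.09799275022976388
wrist [[0.294, -0.904, -0.31, 0.112], [0.956, 0.278, 0.097, 0.645], [-0.002, -0.324, 0.946, 0.373], [0.0, 0.0, 0.0, 1.0]] 64.77928255558813 -0.0595758002365022
{'clock': 0.15, 'joint_positions': array([-1.3688027 ,  0.38365642,  0.04385416,  1.59920426, -0.01792693,
        1.16123968, -0.04990807]), 'qvel': array([-1.21235683e-04, -3.09825945e-03, -8.48788252e-04, -6.33863402e-03,
       -6.67262400e-04,  1.76189512e-03,  7.20826949e-05]), 'joint_torque': array([ 2.16717184e-03, -4.34053946e+01,  1.02704488e+00, -2.49979788e+01,
        1.07779811e-02,  7.29274208e-03,  6.08169003e-06]), 'tcp_pos': array([0.19174114, 0.62031721, 0.24117416]), 'orientation': array([-3.13947923e+00,  8.71760089e-05,  2.84184739e+00]), 'force': array([ 0.21198601, -0.0237428 , -0.04066525]), 'ft_torque': array([-0.01350178,  0.01534099,  0.02348948]), 'grip_force': 0.0, 'opening': 0.08578601466471594}
```

View pics/scene0.png

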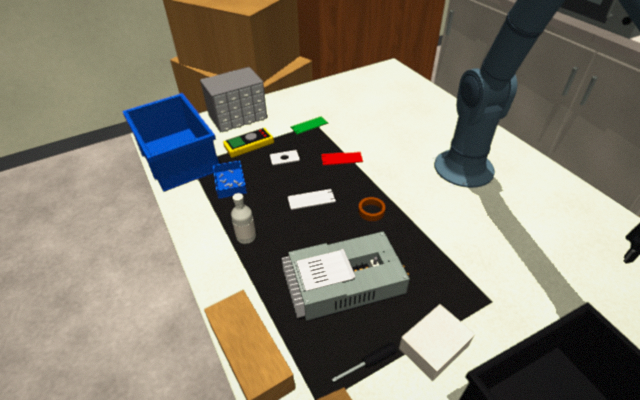

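View pics/side0.png

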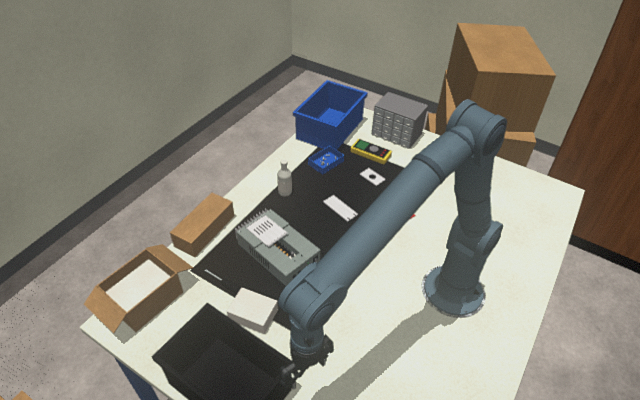

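The scene view shows the white long plate at about (311,199) with its slots at its right end (332,195). The case is at (350,275), rear cover to the left and brass posts to the right. The arm is at the lower right of the side view, clear of both.

Run:
```python
from h import *
import pickle
S=pickle.load(open('scene0.pkl','rb')); D=pickle.load(open('side0.pkl','rb'))
for f,seed,n in ((S,(305,200),'scene'),(D,(340,207),'side')):
    g=cv2.cvtColor(f['image'],cv2.COLOR_BGR2GRAY)
    _,l=cv2.connectedComponents((g>130).astype(np.uint8))
    m=(l==l[seed[1],seed[0]]).astype(np.uint8)
    c=max(cv2.findContours(m,cv2.RETR_EXTERNAL,cv2.CHAIN_APPROX_NONE)[0],key=len)
    P=onplane(f,c[:,0,:],0.005)
    (a,b),(w,h),an=cv2.minAreaRect(np.float32(P[:,:2]*1000)); print(n,m.sum(),a,b,w,h,an, bydepth(f,[seed]).round(4))
print('case pts',bydepth(S,[(330,268),(365,253),(395,262),(405,268),(395,285),(340,305),(305,250),(300,285)]).round(3).tolist())
print('slots end side', onplane(D,[(350,215),(330,200)],.005).round(3).tolist(), 'scene',onplane(S,[(332,195),(292,202)],.005).round(3).tolist())
for s,f in(('scene',S),('side',D)):
    im=f['image']; c=(350,270) if s=='scene' else (285,240)
    cv2.imwrite('pics/crop_%s.png'%s,cv2.resize(im[c[1]-60:c[1]+60,c[0]-80:c[0]+80],None,fx=5,fy=5,interpolation=cv2.INTER_CUBIC))
```

```text
scene 612 521.1433715820312 -122.93789672851562 61.05896759033203 142.41290283203125 73.92593383789062 [[ 0.5402 -0.1269  0.004 ]]
side 389 521.2682495117188 -121.93785858154297 58.96674728393555 142.0176239013672 73.99411010742188 [[ 5.238e-01 -1.273e-01  5.000e-04]]
case pts [[0.633, 0.188, 0.08], [0.529, 0.186, 0.071], [0.48, 0.247, 0.071], [0.429, 0.236, 0.0], [0.514, 0.295, 0.058], [0.651, 0.266, 0.037], [0.66, 0.108, 0.081], [0.719, 0.195, 0.08]]
slots end side [[0.467, -0.107, 0.005], [0.575, -0.135, 0.005]] scene [[0.456, -0.103, 0.005], [0.58, -0.138, 0.005]]
```

View pics/crop_scene.png

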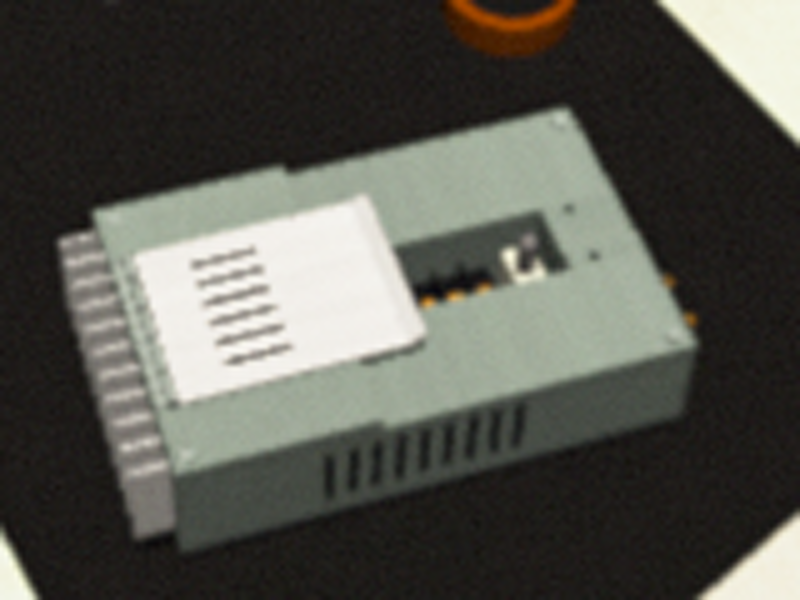

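The crop shows the case: lower-deck near corners at full-frame (384,232) and (409,279), rear-deck corners at (289,252) and (305,304), and the step notches at (327,244) and (347,295). The bay lies between the posts and the cover.

Run:
```python
from h import *
import pickle
S=pickle.load(open('scene0.pkl','rb'))
n=onplane(S,[(383.6,232),(409.4,279)],.07); k=onplane(S,[(289,251.6),(305,304)],.078)
print(n.round(3),k.round(3)); nm=n.mean(0);km=k.mean(0); d=km-nm; print('yaw',np.arctan2(d[1],d[0]),np.linalg.norm(d[:2]),'c',(nm+km)/2, np.linalg.norm(n[0]-n[1]))
s=r.read_state();T=T_tool(s)
c=(nm+km)/2; c[2]=.26
print('move tool',((c-s['tcp_pos'])@T[:3,:3]/0.04).round(2))
```

```text
[[0.445 0.15  0.07 ]
 [0.48  0.305 0.07 ]] [[0.697 0.09  0.078]
 [0.732 0.246 0.078]]
yaw -0.23213770867538483 0.2587714477636128 c [0.58851348 0.19759615 0.074     ] 0.1587432532052486
move tool [-12.6   -7.17  -0.45]
```

>>> step_arm --pt "-0.5 -0.28 -0.1 0" --pt "-1 -0.57 -0.1 0" --pt "-1 -0.57 -0.1 0" --pt "-1 -0.57 -0.1 0" --pt "-1 -0.57 -0.1 0" --pt "-1 -0.57 0 0" --pt "-1 -0.57 0 0" --pt "-1 -0.57 0 0" --pt "-1 -0.57 0 0" --pt "-1 -0.57 0 0" --pt "-1 -0.57 0 0" --pt "-1 -0.57 0 0"

```text
clock: 1.65
tcp_pos: [0.5551, 0.2314, 0.2627]
orientation: [-3.141, 0.0, 2.84]
force: [-0.3, 0.4, 0.5]
opening: 0.0856
grip_force: 0.0
```

>>> step_arm --pt "-0.7 -0.4 0 0" --pt "0 0 0 0" --pt "0 0 0 0"

```text
clock: 2.02
tcp_pos: [0.5755, 0.2108, 0.2623]
orientation: [3.141, -0.001, 2.841]
force: [-0.6, -0.3, -0.3]
opening: 0.085
grip_force: 0.0
```

Run:
```python
from h import *
import pickle
f=grab('wrist'); pickle.dump(f,open('w1.pkl','wb')); save(f,'w1.png'); s=r.read_state(); print(s['tcp_pos'],s['orientation'],s['clock'],s['joint_positions'].round(2))
```

```text
[0.57513419 0.21200624 0.262223  ] [ 3.14107666e+00 -1.21632919e-03  2.84305993e+00] 2.075 [-0.7   0.31  0.34  1.68 -0.11  1.17  0.94]
```

View pics/w1.png

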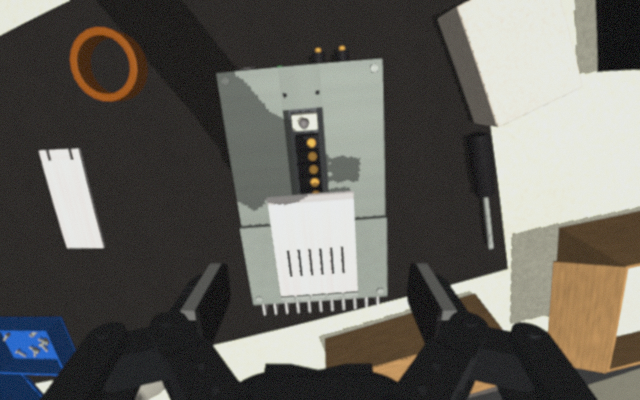

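The wrist view shows the case from above. Its deck near corners are at (218,73) and (382,59), the step notches at (241,227) and (386,216), and the cover's lip edge at (268,202)–(352,192). The plate is at (72,198) with its slots at the top. I'll fit the edges sub-pixel.

```bash
cat >> h.py <<'E'
def edge(f,a,b,w=6,n=40):
    """points (undetailed) of strongest grey edge along a-b -> inlier line points"""
    g=cv2.GaussianBlur(cv2.cvtColor(f['image'],cv2.COLOR_BGR2GRAY),(0,0),1).astype(np.float32)
    a,b=np.float64(a),np.float64(b); t=(b-a)/np.linalg.norm(b-a); nn=np.array([-t[1],t[0]])
    u=np.arange(-w,w+.01,.25); P=[]
    for q in np.linspace(.08,.92,n):
        X=a+(b-a)*q+u[:,None]*nn
        v=np.gradient(cv2.remap(g,np.float32(X[:,0:1]),np.float32(X[:,1:2]),cv2.INTER_LINEAR)[:,0])
        i=np.abs(v).argmax(); P.append(X[i])
    return np.array(P)
def wline(f,a,b,z,w=6):
    P=onplane(f,edge(f,a,b,w),z)[:,:2]
    vx,vy,x,y=cv2.fitLine(np.float32(P*1000),cv2.DIST_HUBER,0,1e-4,1e-4).ravel()/[1,1,1000,1000]
    d=np.array([vx,vy]); res=(P-[x,y])@[-vy,vx]
    return np.array([x,y]),d,np.median(np.abs(res))
def isect(l,m):
    t=np.linalg.solve(np.c_[l[1],-m[1]],m[0]-l[0]); return l[0]+t[0]*l[1]
E
cat > case.py <<'E'
from h import *
def case(f,nl,nr,sl,sr,v=1):
    L=wline(f,nl,sl,.07);R=wline(f,nr,sr,.07);N=wline(f,nl,nr,.07)
    A,B=isect(L,N),isect(R,N)
    dl,dr=[d*np.sign(d[0]) for d in(L[1],R[1])]; d=(dl+dr)/2; d/=np.linalg.norm(d)
    c=(A+B)/2+.13*d
    print('yaws L,R,N',np.arctan2(dl[1],dl[0]),np.arctan2(dr[1],dr[0]),np.arctan2(*(N[1]*np.sign(N[1][1]))[::-1])-np.pi/2,'res mm',[round(x[2]*1e3,2) for x in(L,R,N)],'width',np.linalg.norm(A-B))
    return c,np.arctan2(d[1],d[0])
E
python3 - <<'E'
from case import *
import pickle
f=pickle.load(open('w1.pkl','rb'))
c,y=case(f,(218,73),(382,59),(241,227),(386,216)); print(c,y)
# overlay predictions
Rm=np.array([[np.cos(y),-np.sin(y)],[np.sin(y),np.cos(y)]])
W=lambda x,yy,z:np.r_[c+Rm@[x,yy],z]
for p in [(-90,-20,70),(-90,20,70),(-75,0,76),(30,-80,78),(30,80,78),(-5,45,84),(-5,-45,84),(130,80,78),(130,-80,78)]:
    print(p,proj(f,W(*np.array(p)/1000)).round(1))
print('depth',bydepth(f,[(240,85),(370,100),(340,235),(310,230),(370,240),(310,200),(340,195)]).round(4).tolist())
# plate
for n,fn,seed in(('w1','w1.pkl',(72,200)),):
    g=cv2.cvtColor(f['image'],cv2.COLOR_BGR2GRAY); _,l=cv2.connectedComponents((g>130).astype(np.uint8)); m=(l==l[seed[1],seed[0]]).astype(np.uint8)
    k=max(cv2.findContours(m,cv2.RETR_EXTERNAL,cv2.CHAIN_APPROX_NONE)[0],key=len)
    print(cv2.minAreaRect(np.float32(onplane(f,k[:,0],.005)[:,:2]*1000)))
E
```

```text
yaws L,R,N -0.2205975176323333 -0.21857277206543493 -0.21636076433987106 res mm [np.float64(0.22), np.float64(0.19), np.float64(0.23)] width 0.1607645375884787
[0.59091371 0.19666707] -0.21958514486177433
(-90, -20, 70) [[282.  109.4]]
(-90, 20, 70) [[322.2 106. ]]
(-75, 0, 76) [[303.2 123.6]]
(30, -80, 78) [[239.5 227.9]]
(30, 80, 78) [[386.  217.1]]
(-5, 45, 84) [[352.9 190.2]]
(-5, -45, 84) [[266.  196.9]]
(130, 80, 78) [[386.5 295. ]]
(130, -80, 78) [[253.2 304. ]]
depth [[0.4644, 0.165, 0.0695], [0.5156, 0.2825, 0.0702], [0.6422, 0.215, 0.0802], [0.6268, 0.1855, 0.0804], [0.6585, 0.2449, 0.079], [0.5936, 0.1961, 0.0819], [0.5973, 0.2275, 0.0828]]
((523.34228515625, -123.12066650390625), (58.458683013916016, 142.1736602783203), 74.13533782958984)
```

>>> step_arm --pt "0 -0.6 0 -0.14" --pt "0 -1 0 0" --pt "0 -1 0 0" --pt "0 -1 0.2 0" --pt "0 -1 0.2 0" --pt "0 -1 0.3 0" --pt "0 -1 0.3 0" --pt "0 -1 0.3 0" --pt "-0.06 -0.8 0.2 0" --pt "0 0 0 0" --pt "0 0 0 0"

```text
clock: 3.45
tcp_pos: [0.4859, -0.1102, 0.2025]
orientation: [3.14, 0.0, 2.866]
force: [0.8, 0.1, -0.6]
opening: 0.0856
grip_force: 0.0
```

Run:
```python
from h import *
import pickle
f=grab('wrist'); pickle.dump(f,open('w2.pkl','wb')); save(f,'w2.png'); s=r.read_state(); print(s['tcp_pos'],s['orientation'],s['clock'],s['joint_positions'].round(2))
y=-.2776;c=np.array([.522,-.1227]);Rm=np.array([[np.cos(y),-np.sin(y)],[np.sin(y),np.cos(y)]])
print([proj(f,np.r_[c+Rm@p,.005]).round(1).tolist() for p in [(-.07,.028),(-.07,-.028),(.07,.028),(.07,-.028)]])
```

```text
[ 0.48616914 -0.1099025   0.20259235] [3.14042524e+00 4.68768248e-04 2.86655329e+00] 3.5 [-0.36  0.14  0.54  2.02 -0.09  1.    1.52]
[[[343.1, 146.0]], [[289.4, 145.9]], [[339.7, 264.2]], [[292.6, 264.2]]]
```

View pics/w2.png

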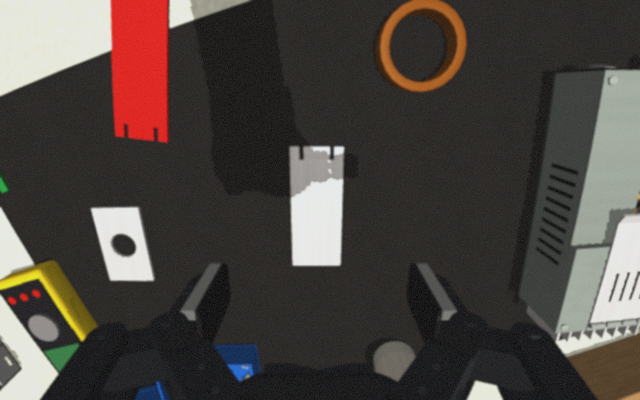

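The plate is isolated: its corners are at (290,146), (344,146), (292,265) and (341,265), within about 1 px of the prediction, with the slots at the top. Next I'll fit the edges and triangulate its height.

Run:
```python
from h import *
import pickle
f=pickle.load(open('w2.pkl','rb'))
L=wline(f,(290,146),(292.5,265),.005);R=wline(f,(344,146),(341,265),.005);E=wline(f,(292.5,265),(341,265),.005)
A,B=isect(L,E),isect(R,E); d=[x[1]*np.sign(x[1][0]) for x in(L,R)]; print([np.arctan2(q[1],q[0]) for q in d],'width',np.linalg.norm(A-B),[x[2] for x in (L,R,E)])
D=(d[0]+d[1]);D/=np.linalg.norm(D); c=(A+B)/2-.07*D; print('c',c,'yaw',np.arctan2(D[1],D[0]))
# slotted end near corners for triangulation: plain-end corners in two views
g=pickle.load(open('scene0.pkl','rb'))
w1=pickle.load(open('w1.pkl','rb'))
def quad(f,seed):
    gr=cv2.cvtColor(f['image'],cv2.COLOR_BGR2GRAY); _,l=cv2.connectedComponents((gr>120).astype(np.uint8)); m=(l==l[seed[1],seed[0]]).astype(np.uint8)
    M=cv2.moments(cv2.convexHull(max(cv2.findContours(m,0,1)[0],key=len))); return [M['m10']/M['m00'],M['m01']/M['m00']]
q=[quad(w1,(72,200)),quad(g,(305,200))]
o=[x['c2w'][:3,3] for x in(w1,g)]; v=[(rays(x,p)@x['c2w'][:3,:3].T)[0] for x,p in zip((w1,g),q)]
t=np.linalg.lstsq(np.c_[v[0],-v[1]],o[1]-o[0],rcond=None)[0]; print('tri',o[0]+v[0]*t[0],o[1]+v[1]*t[1])
G=c-.045*D; s=r.read_state();T=T_tool(s)
print('G',G,'move units',((np.r_[G,.012]-s['tcp_pos'])@T[:3,:3]/.04).round(3),'dyaw',(np.arctan2(D[1],D[0])+np.pi)-s['orientation'][2])
```

```text
[np.float64(-0.27675426350591786), np.float64(-0.27963326862907417)] width 0.05696982802645655 [np.float64(0.00012913536639827462), np.float64(0.00025987617447658745), np.float64(5.053953126559125e-06)]
c [ 0.52334935 -0.12304218] yaw -0.2781937660484247
tri [ 0.51952137 -0.12624187 -0.00082618] [ 5.19558939e-01 -1.27058039e-01 -7.77368136e-05]
G [ 0.48007946 -0.11068431] move units [ 0.143 -0.066  4.765] dyaw -0.003154404117738707
```

>>> step_arm --pt "0.14 -0.07 0.5 0.02" --pt "0 0 1 0" --pt "0 0 1 0" --pt "0 0 1 0" --pt "0 0 0.7 0" --pt "0 0 0.2 0" --pt "0 0 0 0" --pt "0 0 0 0" --newtons 80

```text
clock: 4.5
tcp_pos: [0.4808, -0.1132, 0.0276]
orientation: [3.141, 0.003, 2.861]
force: [-0.4, 0.8, -0.3]
opening: 0.0853
grip_force: 0.0
```

>>> step_arm --pt "0 0.05 0.15 0" --pt "0 0 0.15 0" --pt "0 0 0.1 0" --pt "0 0 0 0" --pt "0 0 0 0" --fingers 66

```text
clock: 5.12
tcp_pos: [0.4798, -0.1116, 0.0102]
orientation: [-3.141, -0.0, 2.86]
force: [0.1, -0.2, -0.2]
opening: 0.0658
grip_force: 0.0
```

>>> step_arm --pt "0 0 0.05 0" --pt "0 0 0.05 0" --pt "0 0 0 0" --pt "0 0 0 0" --fingers 60

```text
clock: 5.62
tcp_pos: [0.4798, -0.1115, 0.0062]
orientation: [-3.142, -0.0, 2.86]
force: [0.3, 0.9, 1.3]
opening: 0.0602
grip_force: 0.0
```

>>> step_arm --pt "0 0 0.05 0" --pt "0 0 0 0" --pt "0 0 0 0"

```text
clock: 6.0
tcp_pos: [0.4799, -0.1115, 0.0059]
orientation: [3.14, -0.001, 2.86]
force: [-4.1, 1.5, 16.6]
opening: 0.0596
grip_force: 8.1
```

>>> step_arm --pt "0 0 -0.085 0" --pt "0 0 0 0" --pt "0 0 0 0"

```text
clock: 6.38
tcp_pos: [0.4797, -0.1114, 0.0074]
orientation: [-3.141, -0.0, 2.86]
force: [-0.1, 0.3, -0.2]
opening: 0.0601
grip_force: 0.0
```

>>> step_arm --pt "0 0 0 0" --pt "0 0 0 0" --pt "0 0 0 0" --pt "0 0 0 0" --pt "0 0 0 0" --fingers 40

```text
clock: 7.0
tcp_pos: [0.4797, -0.1113, 0.0082]
orientation: [3.141, -0.001, 2.86]
force: [-2.4, 2.0, 8.3]
opening: 0.0529
grip_force: 81.9
```

>>> step_arm --pt "0 0 -0.3 0" --pt "0 0 -0.6 0" --pt "0 0 -1 0" --pt "0 0 -1 0" --pt "0 0 -1 0" --pt "0 0 -0.8 0" --pt "0 0 0 0" --pt "0 0 0 0"

```text
clock: 8.0
tcp_pos: [0.4789, -0.1112, 0.1948]
orientation: [-3.141, -0.002, 2.86]
force: [-0.7, -0.1, -1.1]
opening: 0.0527
grip_force: 83.9
```

Run:
```python
from h import *
import pickle
f=grab('wrist'); pickle.dump(f,open('w3.pkl','wb')); save(f,'w3.png'); s=r.read_state(); print(s['tcp_pos'],s['orientation'],s['opening'],s['grip_force'],s['force'])
```

```text
[ 0.47845224 -0.11115753  0.19420704] [-3.14089842e+00 -3.04766536e-03  2.85984558e+00] 0.05261534166013319 83.88431310653687 [ 0.20203084  0.24764212 -1.85395264]
```

View pics/w3.png

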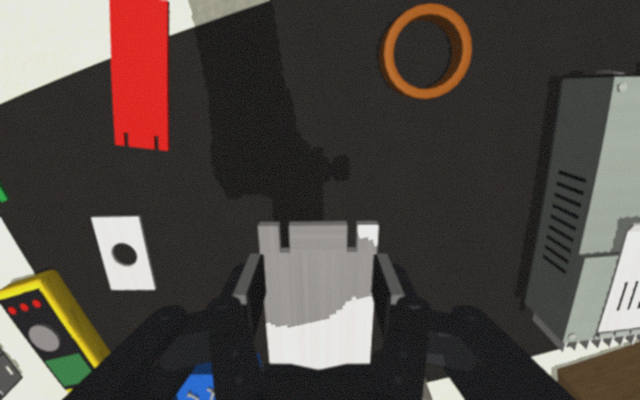

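The plate is gripped and lifted, slotted end toward the camera: end edge (258,222)–(379,222), sides down to (268,362) and (371,362). I'll measure its pose in the tool frame.

Run:
```python
from h import *
import pickle
f=pickle.load(open('w3.pkl','rb')); s=r.read_state(); T=T_tool(s); z0=s['tcp_pos'][2]
for nm,h in(('bottom',.0082),('top',.0032)):
    E=onplane(f,edge(f,(258,222),(379,222),5),z0-h); X=(E-s['tcp_pos'])@T[:3,:3]; print(nm,'end tool x median',np.median(X[:,0]).round(4), 'slope',np.polyfit(X[:,1],X[:,0],1)[0].round(4))
for nm,a,b in(('L',(259,226),(261,250)),('R',(379,226),(378,248)),('L2',(265,310),(268,360)),('R2',(374,310),(371.5,360))):
    E=onplane(f,edge(f,a,b,4),z0-.0032); X=(E-s['tcp_pos'])@T[:3,:3]; print(nm,np.median(X[:,:2],0).round(4))
# case target
c=np.array([.59091,.19667]);y=-.21958; d=np.array([np.cos(y),np.sin(y)])
for px in(-.135,-.085): print('tcp target for case x',px,(c+d*px).round(4))
print((bydepth(f,[(300,270),(340,270),(300,350),(340,350)])-s['tcp_pos'])@T[:3,:3])
```

```text
bottom end tool x median 0.0252 slope -0.0194
top end tool x median 0.0272 slope -0.0194
L [ 0.018  -0.0289]
R [0.0187 0.0279]
L2 [-0.0396 -0.0282]
R2 [-0.0395  0.0285]
tcp target for case x -0.135 [0.4592 0.2261]
tcp target for case x -0.085 [0.508  0.2152]
[[ 0.00047673 -0.00932295  0.00374793]
 [ 0.00156004  0.01031449  0.00197745]
 [-0.04984909 -0.01027134  0.00300469]
 [-0.04926169  0.01168747  0.00240197]]
```

>>> step_arm --pt "0.15 0.44 0 0" --pt "0.29 0.88 0 0" --pt "0.29 0.88 0 0" --pt "0.29 0.88 0 0" --pt "0.29 0.88 0 0" --pt "0.29 0.88 0 0" --pt "0.29 0.88 0 0" --pt "0.29 0.88 0 0" --pt "0.29 0.88 0 0" --pt "0.15 0.44 0 -0.41" --pt "0 0 0 0" --pt "0 0 0 0"

```text
clock: 9.55
tcp_pos: [0.4674, 0.2196, 0.195]
orientation: [-3.139, -0.001, 2.919]
force: [0.0, -0.9, -0.9]
opening: 0.0524
grip_force: 83.9
```

```bash
cat > go.py <<'E'
from h import *
import sys
c=np.array([.59091,.19667]);y=-.21958; d=np.array([np.cos(y),np.sin(y)])
def st(xc,z):
    s=r.read_state();T=T_tool(s); p=s['tcp_pos'][:2]-c
    print('tcp',s['tcp_pos'].round(4),'case x,y',(p@d).round(4),(p@[-d[1],d[0]]).round(4),'yaw err',(s['orientation'][2]-np.pi-y).round(4),'F',s['force'].round(1),'t',s['clock'])
    print('units',((np.r_[c+d*xc,z]-s['tcp_pos'])@T[:3,:3]/.04).round(3))
if __name__=='__main__': st(float(sys.argv[1]),float(sys.argv[2]))
E
python3 go.py -.1265 .1
```

```text
tcp [0.4674 0.2196 0.195 ] case x,y -0.1256 -0.0045 yaw err -0.0032 F [ 0.  -0.9 -0.9] t 9.55
units [0.022 0.117 2.375]
```

>>> step_arm --pt "0.02 0.12 0.4 -0.02" --pt "0 0 0.9 0" --pt "0 0 0.7 0" --pt "0 0 0.35 0" --pt "0 0 0 0" --pt "0 0 0 0"

```text
clock: 10.3
tcp_pos: [0.4685, 0.2271, 0.1026]
orientation: [3.14, 0.001, 2.924]
force: [0.4, 0.3, -0.2]
opening: 0.0524
grip_force: 83.9
```

```bash
python3 go.py -.1265 .0792
python3 - <<'E'
from h import *
import pickle
for n in('wrist','scene'):
    f=grab(n); pickle.dump(f,open(n+'4.pkl','wb'))
    im=f['image'] if n=='wrist' else cv2.resize(f['image'][210:330,270:430],None,fx=4,fy=4,interpolation=cv2.INTER_CUBIC); a=im if n=='wrist' else np.hstack([im]); cv2.imwrite('pics/%s4.png'%n,a)
E
```

```text
tcp [0.4685 0.2271 0.1026] case x,y -0.1261 0.003 yaw err 0.0019 F [ 0.4  0.3 -0.2] t 10.3
units [ 0.011 -0.077  0.584]
```

View pics/scene4.png

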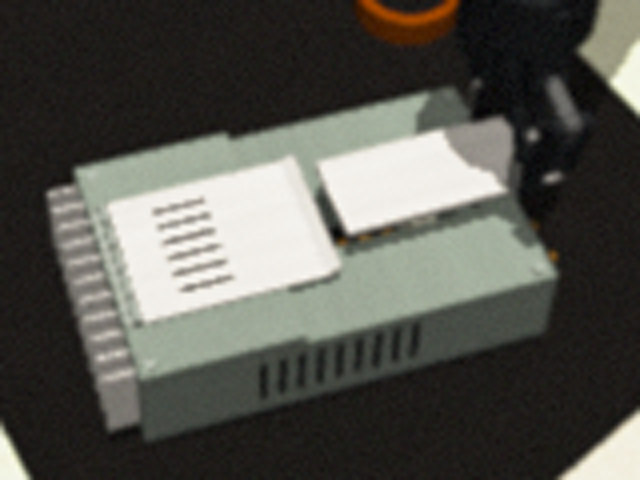

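View pics/wrist4.png

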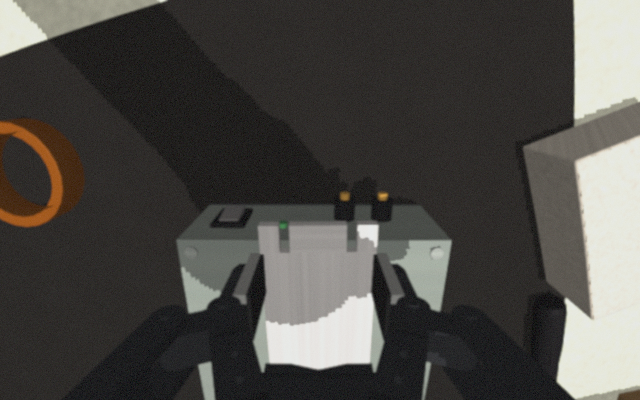

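The crop shows the plate level above the bay, its plain end from about (318,170) to (345,235), just short of the cover's lip. The wrist view shows the deck near corners at (177,240) and (452,240), and the plate end at (258–379,222). I'll check the lateral alignment from both.

Run:
```python
from h import *
import pickle
c=np.array([.59091,.19667]);y=-.21958; d=np.array([np.cos(y),np.sin(y)]);n=np.array([-d[1],d[0]])
cs=lambda P:np.c_[(P[:,:2]-c)@d,(P[:,:2]-c)@n].round(4)
f=pickle.load(open('wrist4.pkl','rb'))
L=wline(f,(177,240),(197,365),.07);R=wline(f,(452,240),(430,370),.07)
N1=wline(f,(180,240),(255,240),.07);N2=wline(f,(385,240),(450,240),.07)
A,B=isect(L,N1),isect(R,N2); print('case near corners in case frame (exp -.13,+-.08)',cs(np.array([A,B])),np.linalg.norm(A-B))
print('L/R yaw',[np.arctan2(*(x[1]*np.sign(x[1][0]))[::-1]) for x in(L,R)])
for a,b in(((259,226),(261,250)),((379,226),(378,248)),((265,310),(268,360)),((374,310),(371.5,360))): print('plate side',cs(np.median(onplane(f,edge(f,a,b,4),.0994),0)[None]))
g=pickle.load(open('scene4.pkl','rb'))
print('scene plain end corners',cs(onplane(g,[(349,251.5),(356.3,268.8)],.0994)), 'near deck corners',cs(onplane(g,[(409.3,278.5)],.07)),'lip',cs(onplane(g,[(343,249),(355,278)],.084)))
```

```text
case near corners in case frame (exp -.13,+-.08) [[-0.1297 -0.0803]
 [-0.1301  0.0817]] 0.1620424832585953
L/R yaw [np.float64(-0.22167708428329091), np.float64(-0.2700850694755636)]
plate side [[-0.1449 -0.0256]]
plate side [[-0.1456  0.0307]]
plate side [[-0.0874 -0.0249]]
plate side [[-0.0875  0.0315]]
scene plain end corners [[-0.0126 -0.0199]
 [-0.0116  0.0349]] near deck corners [[-0.1324  0.08  ]] lip [[-0.0055 -0.0437]
 [-0.004   0.0488]]
```

>>> step_arm --pt "0.01 -0.07 0.2 0.06" --pt "0 0 0.2 0" --pt "0 0 0.1 0" --pt "0 0 0.05 0" --pt "0 0 0 0" --pt "0 0 0 0" --pt "0 0 0 0"

```text
clock: 11.28
tcp_pos: [0.4664, 0.2241, 0.0798]
orientation: [-3.141, -0.0, 2.915]
force: [-1.6, -1.8, 0.5]
opening: 0.0526
grip_force: 84.2
```

```bash
python3 go.py -.1265 .0792
```

```text
tcp [0.4664 0.2241 0.0798] case x,y -0.1275 -0.0004 yaw err -0.0068 F [-1.6 -1.8  0.5] t 11.275
units [-0.024  0.01   0.014]
```

>>> step_arm --pt "0 0 0.03 0" --pt "0 0 0.02 0" --pt "0 0 0 0" --pt "0 0 0 0"

```text
clock: 11.78
tcp_pos: [0.4667, 0.2243, 0.0783]
orientation: [3.141, -0.0, 2.915]
force: [-2.9, -2.2, 6.1]
opening: 0.0528
grip_force: 84.7
```

>>> step_arm --pt "0 0 -0.037 0" --pt "-0.1 0.01 0 0" --pt "-0.15 0 0 0" --pt "-0.15 0 0 0" --pt "-0.1 0 0 0" --pt "0 0 0 0" --pt "0 0 0 0"

```text
clock: 12.65
tcp_pos: [0.4877, 0.2198, 0.0796]
orientation: [3.141, 0.003, 2.915]
force: [1.6, -0.8, 1.3]
opening: 0.0526
grip_force: 84.2
```

```bash
python3 go.py -.0845 .0792
python3 - <<'E'
from h import *
f=grab('scene'); cv2.imwrite('pics/s5.png',cv2.resize(f['image'][210:330,270:430],None,fx=5,fy=5,interpolation=cv2.INTER_CUBIC))
E
```

```text
tcp [0.4877 0.2198 0.0796] case x,y -0.1058 0.0001 yaw err -0.0074 F [ 1.6 -0.8  1.3] t 12.65
units [-0.533  0.001  0.012]
```

View pics/s5.png

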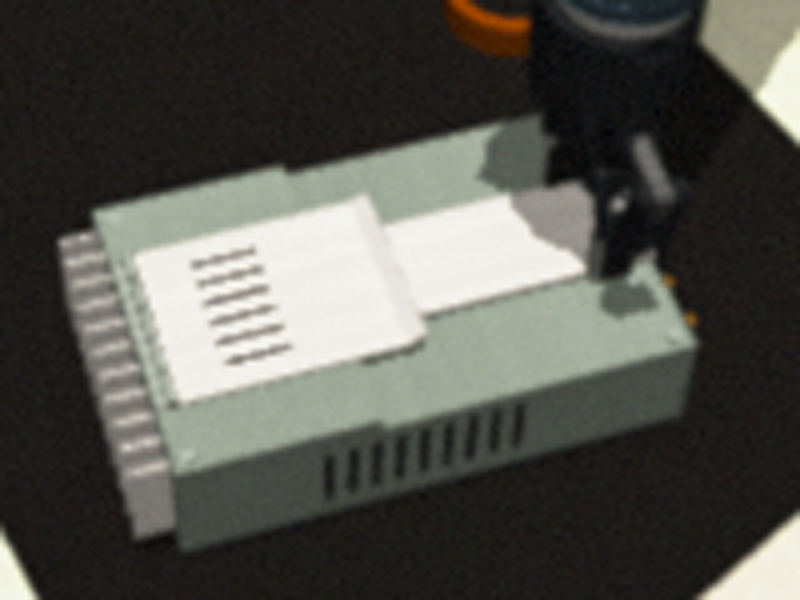

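The plain end is under the lip, and the lip corners at (362,197) and (425,335) are unchanged from the start, so the cover has not lifted. Forces are small, so I'll continue to the step.

>>> step_arm --pt "-0.1 0 0 0" --pt "-0.12 0 0 0" --pt "-0.12 0 0 0" --pt "-0.08 0 0 0" --pt "-0.05 0 0 0" --pt "0 0 0 0" --pt "0 0 0 0"

```text
clock: 13.58
tcp_pos: [0.5053, 0.2156, 0.0794]
orientation: [3.141, 0.002, 2.915]
force: [0.5, 0.1, 1.6]
opening: 0.0526
grip_force: 84.2
```

```bash
python3 go.py -.0845 .0792
```

```text
tcp [0.5053 0.2156 0.0794] case x,y -0.0877 -0.0002 yaw err -0.007 F [0.5 0.1 1.6] t 13.575
units [-0.08   0.004  0.005]
```

>>> step_arm --pt "-0.04 0 0 0" --pt "-0.04 0 0 0" --pt "-0.02 0 0 0" --pt "0 0 0 0" --pt "0 0 0 0"

```text
clock: 14.2
tcp_pos: [0.5084, 0.215, 0.0792]
orientation: [3.142, 0.0, 2.915]
force: [-0.3, 0.5, 0.9]
opening: 0.0526
grip_force: 84.2
```

```bash
python3 go.py -.0845 .0792
```

```text
tcp [0.5084 0.215  0.0792] case x,y -0.0846 -0.0 yaw err -0.0066 F [-0.3  0.5  0.9] t 14.2
units [-0.001  0.001 -0.001]
```

>>> step_arm --pt "-0.03 0 0 0" --pt "-0.02 0 0 0" --pt "0 0 0 0" --pt "0 0 0 0"

```text
clock: 14.7
tcp_pos: [0.5087, 0.2149, 0.0786]
orientation: [-3.141, -0.003, 2.916]
force: [-4.7, 2.5, 2.1]
opening: 0.0528
grip_force: 84.3
```

```bash
python3 go.py -.0845 .0792
```

```text
tcp [0.5087 0.2149 0.0786] case x,y -0.0842 -0.0001 yaw err -0.0062 F [-4.7  2.5  2.1] t 14.7
units [ 0.007  0.002 -0.015]
```

Contact with the step at the expected place. Now I'll ease off slightly and press down.

>>> step_arm --pt "0.025 0 0.02 0" --pt "0 0 0.03 0" --pt "0 0 0 0" --pt "0 0 0 0" --pt "0 0 0 0"

```text
clock: 15.32
tcp_pos: [0.5087, 0.215, 0.0783]
orientation: [-3.141, -0.002, 2.916]
force: [-6.8, -0.6, 11.1]
opening: 0.0524
grip_force: 85.4
```

```bash
python3 go.py -.0845 .078
python3 - <<'E'
from h import *
f=grab('scene'); g=grab('wrist'); cv2.imwrite('pics/s6.png',np.hstack([cv2.resize(f['image'][220:310,280:430],(500,300),interpolation=cv2.INTER_CUBIC),cv2.resize(g['image'][160:400,140:380],(300,300))]))
E
```

```text
tcp [0.5087 0.215  0.0783] case x,y -0.0842 -0.0 yaw err -0.0064 F [-6.8 -0.6 11.1] t 15.325
units [0.008 0.001 0.008]
```

View pics/s6.png

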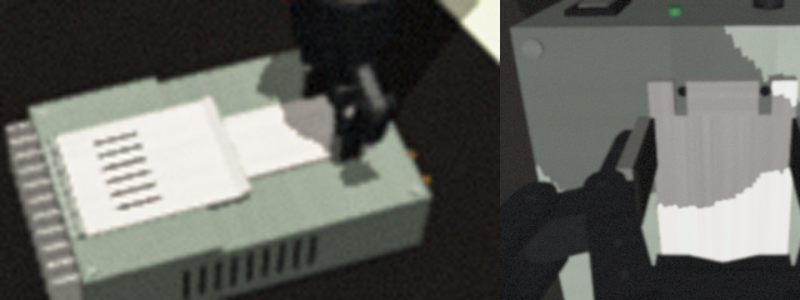

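The slots sit centred over the screw holes, at crop (682,91) and (765,91), and the cover is closed. One last height and tilt check against the deck before handing in.

Run:
```python
from h import *
g=grab('wrist'); f=grab('scene')
def plane(fr,x0,x1,y0,y1):
    X,Y=np.meshgrid(np.arange(x0,x1,2),np.arange(y0,y1,2)); P=bydepth(fr,np.c_[X.ravel(),Y.ravel()]); return np.median(P,0).round(4)
print('plate slotted',plane(g,285,335,265,275),'plate mid',plane(g,285,355,335,360),'deck L',plane(g,165,200,230,270))
print('scene plate',plane(f,352,358,254,262),'cover',plane(f,318,338,258,262),'deck',plane(f,375,385,280,284))
import pickle
h=pickle.load(open('scene0.pkl','rb')); print('cover before',plane(h,318,338,258,262),plane(h,343,350,262,266),plane(f,343,350,262,266))
```

```text
plate slotted [0.5054 0.2107 0.0753] plate mid [0.5539 0.2048 0.0755] deck L [0.4834 0.1503 0.0702]
scene plate [0.5621 0.1857 0.0759] cover [0.6262 0.1604 0.0813] deck [0.547  0.2735 0.0709]
cover before [0.6286 0.1616 0.0817] [0.5919 0.1964 0.0833] [0.5923 0.1966 0.083 ]
```

The plate top is 5 mm above the deck at both places measured, so it lies flat, and the cover's height is unchanged. Handing in.

```bash
python3 -c "
from station import order
print(order.close_job())"
```

```text
the job is handed in; nothing more can be done
None
```

The job is handed in: the cover plate is home against the step, centred and flat on the deck, with the rear cover closed, and the gripper is still holding it and pressing it down with about 11 N (no verdict came back).

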